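Turn a column plate frit side up over the tipping ramp

ROBOT

A 7-joint arm with a two-finger parallel gripper is mounted at the origin on the work surface. World frame = base frame: x ahead of the robot, y to its left, z up, the work surface at z = 0. Lengths are in m, angles in rad, forces in N, time in s.
With the tool pointing down it reaches from about 0.425 to 0.875 m from the base axis. Payload 4.7 kg.
Tool frame: the origin (TCP) lies on the centre line of the jaws, within the pads' length; the fingertips stand 19 mm ahead of it and the grasp point (between the pads) is the TCP (ctrl.nose_length is the distance from the TCP to the fingertips, in m); z points along the fingers, x is the direction in which the jaws open and shut, and the axes are right-handed (so a half turn about z gives the same grasp; the last joint's range is limited). The gripper opens to 87 mm and grips with 3 to 60 N. Pads are 19 mm wide; open, the fingers measure 117 mm over their backs; the gripper's body (75 mm by 190 mm) begins 51 mm behind the grasp point.
Start: joints at [-1.103, 0.321, -0.07, 1.45, 0.023, 1.371, -0.057], TCP at [0.285, 0.584, 0.242] pointing down, gripper open.
Joint ranges: [-2.86, 2.86], [-0.3, 2.09], [-1.38, 1.24], [0.06, 2.45], [-1.56, 4.7], [0.09, 2.05], [-2.69, 2.69]. Speed limits (rad/s): [2.57, 2.57, 3.14, 3.14, 3.14, 3.14, 3.14].

INTERFACE

Orientations are given as a rotation vector (axis times angle).
In Python, from bench import ctrl gives the robot as it stands. The module is installed in compiled form; this text tells all that it offers.
- The arm moves only by the shell command python3 -m crank 'ROWS' [OPENING] [FORCE]. ROWS is a JSON object of lists of equal length, an entry for each row: "dp": the shift along the tool's x, y, z in cm, a list of three; "delta_rot": the turn, a rotation vector about the tool's x, y, z in rad, a list of three. In form: {"dp": [[x, y, z], ...], "delta_rot": [[rx, ry, rz], ...]}. A call has exactly 8 rows; each row shifts and turns the commanded pose from where the row before left it, along the tool's axes as they then stand; what a row does not reach is not made up. A row lasts 1/10 s, in which the tool goes at most 50 mm and 8.59 degrees, less where a joint would pass 70% of its speed; a pose out of reach is approached as far as the arm can. A call with a gripper value outside its range is refused whole. OPENING is the finger opening in cm, from 0 to 8.7, set as the call begins (- or left out, the last holds). The fingers move at their own pace and stop on an object; FORCE is the grip in N (left out, the last holds). Time passes only in rows, so rows that do not move let the fingers close, or fill a call up. It gives the time, the measured TCP pose, the force and the opening at its end, in the units of the state.
- ctrl.get_state(): the state, without advancing time (a new reading comes with each control period).
- ctrl.get_image(name): name is "scene" or "top"; returns the picture (480x640x3 uint8, blue, green, red); there is no depth.
- ctrl.camera_info(name): a dict with "camera_matrix" (3x3 intrinsics, pixels), "xyz" and "orientation" of the camera in the world. Camera axes: x right, y down, z forward; pixel columns grow to the right and rows downward; lengths in m; the calibration is good to about 2 mm. A picture is of the moment at which its call begins. camera_info takes no time and is no camera call.
- ctrl.close_job(): hands the job in, once; it reports no verdict.
The state is a dict: "time": time; "joint_positions": joint angles; "qd": joint speeds; "joint_torque": joint torques, N m; "position": TCP position; "tool_rot": TCP orientation; "ft_force": force on the tool from outside, world axes, zero at the start; "torque": the same for the moment, N m; "grip_width": opening from 0.0 (shut) to 1.0 (fully open).
Only numpy, scipy, OpenCV 4.12 (cv2) and the standard library are available. Lean on these libraries where they do the work, as an engineer would, in place of code of your own. Each camera call takes 0.05 s, during which the arm holds its last target.

TASK

Two column plates are drying on their bars: one lies white frit side up and is fine, the other lies blue back up and has to be turned over. First lift the jar out of the blue catch tray and stand it upright, fully on the cork coaster; then drop the blue-up plate over the top edge of the ramp, so that it tips off by itself, turns over and ends lying flat in the tray with its white side up. Leave the other plate, the bottle and the beaker where they are, and touch nothing when done.

Things in the scene. Friction and masses are not known exactly. Their poses are not given: they have to be found in the camera images.
- stand: turn-over stand: a ramp beside a blue tray on a 6 mm base plate (x -131 to 134, y -59 to 59 mm), fixed. Origin on the bench plumb below the middle of the ramp's upper edge; +x points level from the ramp over the tray (the way the plate tips), y along the edge. Ramp: aluminium strip 40 mm wide, 4 mm thick, rising at 45 degrees from the bench at x -118 mm to its free edge at x 0, open below it.
- ramp_edge (a point): middle of the ramp's upper edge, 120 mm above the bench; axes as the stand's. A plate let go level 5 to 25 mm above the edge, its long side along x and its middle 10 to 20 mm past the edge (+x), tips off and lands turned over in the tray. With its middle short of the edge it slides back down the ramp unturned.
- tray_floor (a point): middle of the tray's floor, 6 mm above the bench; axes as the stand's. Inside, the tray spans 170 (x) x 110 (y) mm, from 40 mm behind the ramp's edge (under the ramp) to 130 mm past it; walls 4 mm thick, tops 25 mm above the bench.
- plate_turn: the plate to be turned: flat plate 80 (x) x 44 (y) x 8 (z) mm, about 60 g, blue on one broad side and white with grey pores on the other. Origin in the middle of the white side, z points out of the blue side: up at the start, down when done. It starts level on one of the bars, white side 20 mm above the bench, long sides along the bar.
- plate_ready: an equal plate on the other bar that already lies white side up: leave it. 80 (x) x 44 (y) x 8 (z) mm, origin in the middle of the underside (blue), z up.
- bar_a: fixed white drying bar, 60 (x) x 26 (y) x 20 (z) mm, origin under its middle; plate_turn lies on it, overhanging it 9 mm at each long side and 10 mm at each end
- bar_b: fixed white drying bar as bar_a; plate_ready lies on it
- jar: small capped glass jar with a yellow cap that stands in the tray, 36 mm across, 80 mm high, about 90 g; origin in the middle of its underside, z up
- coaster: round cork coaster fixed to the bench, 80 mm across, 5 mm thick; origin in the middle of its underside, so that its top is at z = 5 mm
- amber_bottle: amber reagent bottle with black cap, 50 mm across, 130 mm high, loose; origin in the middle of its underside. Leave it.
- beaker: glass beaker, 66 mm across the rim, 85 mm high, loose; origin in the middle of its underside. Leave it.
- column: upright packed column on a foot, fixed: an obstacle 312 mm high. White tube 30 mm across with black ends 40 mm across on the origin's axis, steel rod 10 mm across 36 mm behind it (+x), foot 90 x 90 x 12 mm. Origin under the foot's middle.
Not all that is in view belongs to the job. Leave any green look-alike of the plate_turn alone.

How it is judged:
On the way, in this order (a step that is already met when the one before it is completed fails the run):
1. the jar stands upright on the coaster, let go (horizontal distance between jar and coaster below 0.022 m and height (world z) of jar between 0.003 and 0.009 m and angle between jar's own z axis and vertical below 0.1 rad and contact force between jar and the fingers below 0.1 N and linear speed of jar below 0.02 m/s), for 0.2 s.
2. the plate tips near the ramp's edge on its own, with nothing of the robot touching it (angle between plate_turn's own z axis and vertical between 0.6 and 2.5 rad and distance between plate_turn and ramp_edge below 0.13 m and contact force between plate_turn and the fingers below 0.05 N and contact force between plate_turn and the arm below 0.05 N).
At the end, for the whole second after the job is handed in: plate_turn lies still, white side up and flat (within about 6 degrees) on the tray's floor; the jar stands upright, let go and still, on the coaster with its middle within 22 mm of the coaster's middle; plate_ready, the amber bottle and the beaker are within 25 mm of where they started (all of step 1 and angle between plate_turn's own z axis and vertical above 3.04 rad and height (world z) of plate_turn between 0.01 and 0.018 m and x of plate_turn in the frame of stand between -0.04 and 0.13 m and y of plate_turn in the frame of stand between -0.055 and 0.055 m and linear speed of plate_turn below 0.02 m/s and distance of each of plate_ready, amber_bottle, beaker from where it was at the start of the episode below 0.025 m); the robot touches nothing.
It fails at once if the jar is tipped over (angle between jar's own z axis and vertical above 0.7 rad).
It fails at once if the plate ready is pushed away or knocked over (distance of plate_ready from where it was at the start of the episode above 0.025 m or angle between plate_ready's own z axis and vertical above 0.5 rad).
It fails at once if the amber bottle is pushed away or knocked over (distance of amber_bottle from where it was at the start of the episode above 0.025 m or angle between amber_bottle's own z axis and vertical above 0.5 rad).
It fails at once if the beaker is pushed away or knocked over (distance of beaker from where it was at the start of the episode above 0.025 m or angle between beaker's own z axis and vertical above 0.5 rad).
It also fails if it takes over 72 s, if anything falls off the work surface, if the arm or the gripper's body presses on something with over 40 N, if the wrist force passes 120 N, or if a joint passes its speed limit or range.

## Working session

There is one attempt and no reset: what is moved stays moved. The work goes in short steps, Python scripts to look and compute and a shell command to move; the robot and the scene stay as the last step left them, time stands still between calls to the robot, and variables do not carry over. Pictures are saved under pics/ and viewed, and the job is handed in when it is done.

```bash
mkdir -p pics
python3 - <<'E'
from bench import ctrl
import cv2
s=ctrl.get_state();print(s,ctrl.nose_length)
for n in("scene","top"):
    print(n,ctrl.camera_info(n)); cv2.imwrite(f"pics/{n}0.png",ctrl.get_image(n))
E
```

```text
{'time': 0.0, 'joint_positions': array([-1.10289085,  0.32182209, -0.07008834,  1.45168825,  0.02260257,
        1.37079124, -0.05692502]), 'qd': array([ 1.63758775e-03,  3.14142857e-05,  2.34670288e-04,  1.75900173e-03,
       -5.97302631e-06, -7.54985642e-04,  1.67986722e-03]), 'joint_torque': array([-7.40113373e-04, -4.91274011e+01, -4.04037209e-01, -3.12535286e+01,
       -6.39936095e-02,  4.35368554e-02,  1.77283159e-04]), 'position': array([0.28476602, 0.58372027, 0.24045544]), 'tool_rot': array([ 2.66329462e+00,  1.66419250e+00, -2.47225336e-03]), 'ft_force': array([ 1.18560872,  0.34655342, -0.14934413]), 'torque': array([-0.00924239,  0.01104487,  0.01587062]), 'grip_width': 0.9981960282357931} 0.019
scene {'camera_matrix': array([[464.27303627,   0.        , 313.45371444],
       [  0.        , 464.27303627, 233.80914343],
       [  0.        ,   0.        ,   1.        ]]), 'xyz': array([1.30305496, 0.16463912, 0.54773084]), 'orientation': array([-1.41399224, -1.80502256,  1.02144853])}
top {'camera_matrix': array([[460.39222865,   0.        , 326.40444196],
       [  0.        , 460.39222865, 239.49261957],
       [  0.        ,   0.        ,   1.        ]]), 'xyz': array([ 0.3550776 , -0.00393835,  1.13594954]), 'orientation': array([-2.12291402,  2.14102148, -0.19160207])}
```

View pics/scene0.png

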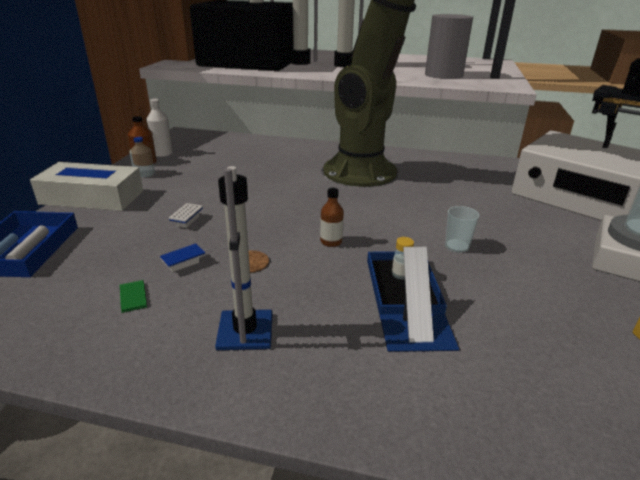

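View pics/top0.png

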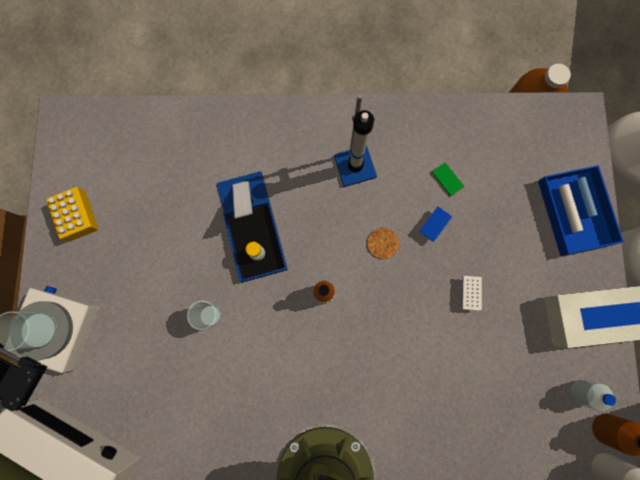

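The top view has the robot base at bottom centre (world x is up, y is left). The stand is at about (250,225), with the jar cap at (254,250). The coaster is at (382,243), the blue plate at (435,224), the white plate at (472,293) and the column at (357,165). The gripper is at the far left. I'll enlarge next.

```bash
cat > h.py <<'E'
import numpy as np,cv2
from scipy.spatial.transform import Rotation as R
from bench import ctrl
def ray(n,u,v,z):
    c=ctrl.camera_info(n);K=c["camera_matrix"];M=R.from_rotvec(c["orientation"]).as_matrix()
    d=M@np.linalg.inv(K)@np.array([u,v,1.]);o=np.array(c["xyz"])
    return o+d*(z-o[2])/d[2]
def proj(n,P):
    c=ctrl.camera_info(n);K=c["camera_matrix"];M=R.from_rotvec(c["orientation"]).as_matrix()
    p=K@(M.T@(np.array(P)-c["xyz"]));return p[:2]/p[2]
def crop(img,x0,y0,w,h,f,out):
    c=cv2.resize(img[y0:y0+h,x0:x0+w],None,fx=f,fy=f,interpolation=cv2.INTER_CUBIC)
    for i in range(0,w,10):
        cv2.putText(c,str(x0+i),(i*f,8),0,.3,(0,255,255),1);cv2.line(c,(i*f,10),(i*f,14),(0,255,255),1)
    for i in range(0,h,10):
        cv2.putText(c,str(y0+i),(0,i*f+4),0,.3,(0,255,255),1)
    cv2.imwrite(out,c)
E
python3 - <<'E'
from h import *
t=cv2.imread("pics/top0.png");s=cv2.imread("pics/scene0.png")
crop(t,205,165,95,125,4,"pics/c1.png")
crop(t,345,195,150,120,5,"pics/c2.png")
crop(s,355,225,110,130,4,"pics/c3.png")
E
```

```text
(no output)
```

View pics/c1.png

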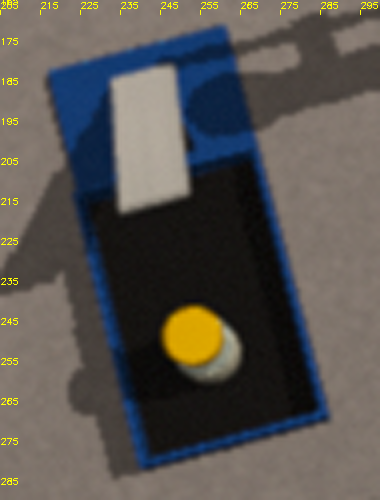

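View pics/c2.png

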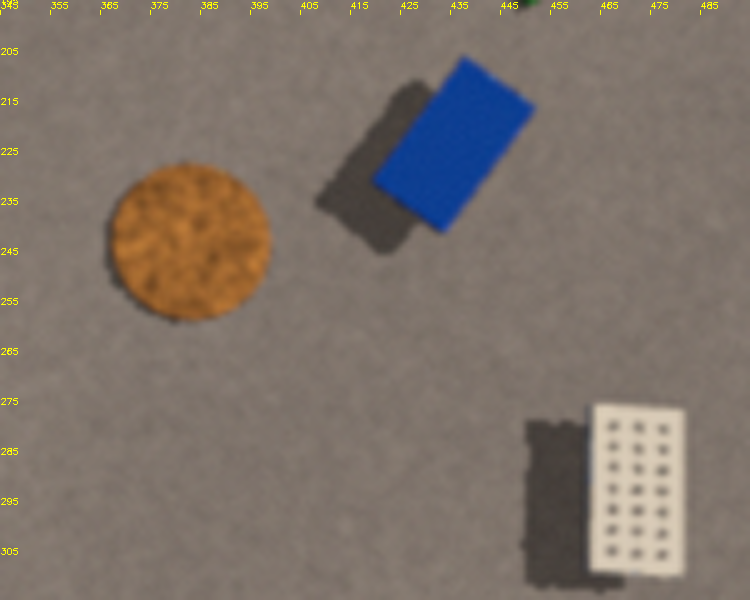

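View pics/c3.png

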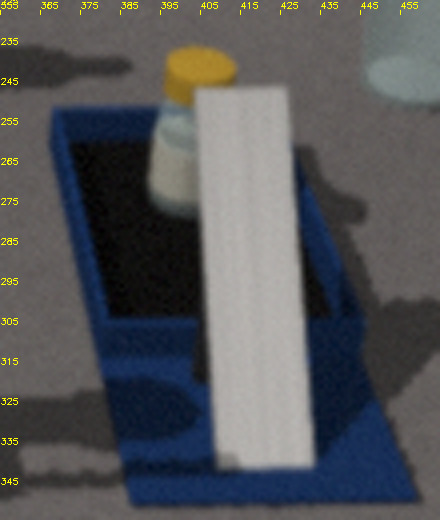

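Run:
```python
from h import *
np.set_printoptions(precision=4,suppress=True)
def c1(x,y,z,n="top"):return ray(n,205+x/4,165+y/4,z)
def c2(x,y,z):return ray("top",345+x/5,195+y/5,z)
e=[c1(120,213,.12),c1(190,192,.12)];print("edge",e,np.linalg.norm(e[0]-e[1]))
b=[c1(48,74,.006),c1(227,26,.006)];print("base back",b,np.linalg.norm(b[0]-b[1]))
f=[c1(145,468,.025),c1(328,415,.025)];print("tray front",f,np.linalg.norm(f[0]-f[1]))
mb=(b[0]+b[1])/2;mf=(f[0]+f[1])/2;d=mf-mb;print("axis",mb,mf,np.linalg.norm(d[:2]),np.arctan2(d[1],d[0]))
u=d[:2]/np.linalg.norm(d[:2])
print("origin from base",mb[:2]+.131*u,"from front",mf[:2]-.134*u,"edge mid",(e[0]+e[1])/2)
print("jar",c1(193,335,.08), "coaster",c2(190,242,.005))
p=[c2(*q,.028) for q in((464,57),(536,107),(443,232),(373,181))]
print("plate",sum(p)/4,[np.linalg.norm(p[i]-p[(i+1)%4]) for i in range(4)])
d=p[0]-p[3]+p[1]-p[2];print("yaw",np.arctan2(d[1],d[0]))
p=[c2(*q,.028) for q in((593,404),(685,409),(684,577),(590,570))];print("ready",sum(p)/4)
print("beaker",ray("top",203,316,.085),"bottle",ray("top",324,291,.13),"col",ray("top",357,163,.012))
# scene checks
def c3(x,y,z):return ray("scene",355+x/4,225+y/4,z)
e=[c3(195,88,.12),c3(288,87,.12)];print("scene edge",e, sum(e)/2)
print("scene jar captop",c3(200,62,.08))
```

```text
edge [array([0.5849, 0.1967, 0.12  ]), array([0.5968, 0.1574, 0.12  ])] 0.04100071089787153
base back [array([0.7016, 0.2673, 0.006 ]), array([0.7326, 0.154 , 0.006 ])] 0.11747705711721097
tray front [array([0.449 , 0.1963, 0.025 ]), array([0.4801, 0.0863, 0.025 ])] 0.11432273692332448
axis [0.7171 0.2106 0.006 ] [0.4646 0.1413 0.025 ] 0.26189826238356523 -2.873875927290923
origin from base [0.5908 0.176 ] from front [0.5938 0.1768] edge mid [0.5908 0.177  0.12  ]
jar [0.5212 0.1604 0.08  ] coaster [ 0.5438 -0.1508  0.005 ]
plate [ 0.5878 -0.2793  0.028 ] [np.float64(0.04281912566701107), np.float64(0.0792180675690206), np.float64(0.04190432332668339), np.float64(0.0785009866070657)]
yaw -0.6617723695795543
ready [ 0.4179 -0.3591  0.028 ]
beaker [0.3682 0.2697 0.085 ] bottle [ 0.419 -0.003  0.13 ] col [ 0.7514 -0.0897  0.012 ]
scene edge [array([0.6013, 0.1618, 0.12  ]), array([0.5903, 0.201 , 0.12  ])] [0.5958 0.1814 0.12  ]
scene jar captop [0.511  0.1622 0.08  ]
```

```bash
cat >> h.py <<'E'
np.set_printoptions(precision=4,suppress=True)
def todo(P,yaw):
    s=ctrl.get_state();M=R.from_rotvec(s["tool_rot"]);c,si=np.cos(yaw),np.sin(yaw)
    T=R.from_matrix(np.array([[c,si,0],[si,-c,0],[0,0,-1]]))
    print("t",round(s["time"],2),"pos",s["position"],"yaw",np.arctan2(*M.as_matrix()[[1,0],0]),"F",s["ft_force"],"grip",s["grip_width"]*8.7)
    print("rot first:",(M.inv()*T).as_rotvec()," then dp cm",T.inv().apply(np.array(P)-s["position"])*100)
    print("dp cm now, no rot",M.inv().apply(np.array(P)-s["position"])*100)
E
python3 - <<'E'
from h import *
from scipy.optimize import least_squares
t=[((120,213),(0,.02,.12)),((190,192),(0,-.02,.12)),((48,74),(-.131,.059,.006)),((227,26),(-.131,-.059,.006)),((145,468),(.134,.059,.025)),((328,415),(.134,-.059,.025))]
s=[((195,88),(0,-.02,.12)),((288,87),(0,.02,.12)),((132,505),(-.131,-.059,.006)),((420,500),(-.131,.059,.006)),((52,108),(.134,-.059,.025))]
# sign of y is solved by checking: stand y=(sin..)
def res(q,sets):
    r=[]
    for n,o,L in sets:
        for px,P in L:
            yy=q[3] if len(q)>3 else 1
            P=np.array(P)*[1,-1,1]
            c,si=np.cos(q[2]),np.sin(q[2])
            W=[q[0]+c*P[0]-si*P[1],q[1]+si*P[0]+c*P[1],P[2]]
            r+=list(proj(n,W)-(np.array(o)+np.array(px)/4))
    return np.array(r)
T=("top",(205,165),t);S=("scene",(355,225),s)
for sets in([T],[S],[T,S]):
    o=least_squares(res,[.59,.177,-2.87],args=(sets,));print(o.x,np.round(o.fun.reshape(-1,2),1).tolist())
print("jar top",ray("top",253.25,248.75,.086),"scene",ray("scene",405,240.7,.086))
print("coaster scene",ray("scene",253,261.5,.005))
todo([.52,.160,.24],1.838)
E
```

```text
[ 0.5918  0.1767 -2.8727] [[0.3, -0.7], [0.0, -0.2], [-0.4, -0.3], [-0.2, -0.4], [-0.7, 0.8], [0.9, 0.7]]
[ 0.5976  0.1814 -2.8801] [[0.1, 0.5], [-0.2, 0.6], [-0.2, -0.6], [0.3, -0.1], [-0.1, -0.2]]
[ 0.5942  0.1795 -2.8721] [[-0.9, -1.7], [-1.2, -1.2], [-1.5, -1.2], [-1.4, -1.3], [-1.8, -0.1], [-0.3, -0.2], [-0.8, -0.6], [-1.3, -0.6], [-0.4, -2.1], [-0.4, -2.0], [-1.3, -1.0]]
jar top [0.5202 0.1595 0.086 ] scene [0.5219 0.1623 0.086 ]
coaster scene [ 0.549  -0.1406  0.005 ]
t 0.1 pos [0.2848 0.5838 0.2406] yaw 1.1170186415413637 F [-0.1339  0.8881 -0.129 ] grip 8.721822987414226
rot first: [-0.0006  0.0017 -0.721 ]  then dp cm [-47.0854  11.4986   0.0567]
dp cm now, no rot [-27.778   39.7194   0.1069]
```

```bash
python3 -m crank '{"dp": [[0,0,0],[0,0,0],[0,0,0],[0,0,0],[0,0,0],[0,0,0],[0,0,0],[0,0,0]], "delta_rot": [[0,0,-0.09],[0,0,-0.09],[0,0,-0.09],[0,0,-0.09],[0,0,-0.09],[0,0,-0.09],[0,0,-0.09],[0,0,-0.09]]}' 8.5 20
python3 -m crank '{"dp": [[-4,1,0],[-4,1,0],[-4,1,0],[-4,1,0],[-4,1,0],[-4,1,0],[-4,1,0],[-4,1,0]], "delta_rot": [[0,0,0],[0,0,0],[0,0,0],[0,0,0],[0,0,0],[0,0,0],[0,0,0],[0,0,0]]}'
python3 -c "
from h import *
todo([.521,.161,.24],1.838)"
```

```text
time: 0.9
position: [0.2849, 0.5839, 0.2409]
tool_rot: [1.902, 2.5, -0.002]
ft_force: [0.7, 1.2, 0.4]
grip_width: 0.975
time: 1.7
position: [0.4467, 0.2948, 0.2413]
tool_rot: [-1.907, -2.496, 0.0]
ft_force: [0.2, 0.4, -0.3]
grip_width: 0.972
t 1.7 pos [0.4467 0.2948 0.2413] yaw 1.8370025300350383 F [ 0.1848  0.4202 -0.2803] grip 8.456811444996472
rot first: [-0.0003  0.0001 -0.001 ]  then dp cm [-14.8644   3.6296   0.1275]
dp cm now, no rot [-14.8608   3.6444   0.1274]
```

```bash
python3 -m crank '{"dp": [[-3,0.7,0],[-3,0.7,0],[-3,0.7,0],[-3,0.8,0],[-2.9,0.7,0],[0,0,0],[0,0,1],[0,0,1]], "delta_rot": [[0,0,0],[0,0,0],[0,0,0],[0,0,0],[0,0,0],[0,0,0],[0,0,0],[0,0,0]]}'
python3 - <<'E'
from h import *
todo([.521,.161,.068],1.838)
t=ctrl.get_image("top");s=ctrl.get_image("scene")
crop(t,190,165,120,130,4,"pics/d1.png");crop(s,300,60,200,150,4,"pics/d2.png")
E
```

```text
time: 2.5
position: [0.5196, 0.1635, 0.2206]
tool_rot: [-1.904, -2.498, -0.0]
ft_force: [-0.3, 0.1, -0.1]
grip_width: 0.979
t 2.5 pos [0.5196 0.1635 0.2206] yaw 1.8387038858062983 F [-0.2685  0.0824 -0.0994] grip 8.514588161246243
rot first: [-0.0004 -0.0008  0.0007]  then dp cm [-0.2799  0.0707 15.255 ]
dp cm now, no rot [-0.2919  0.0769 15.2548]
```

View pics/d2.png

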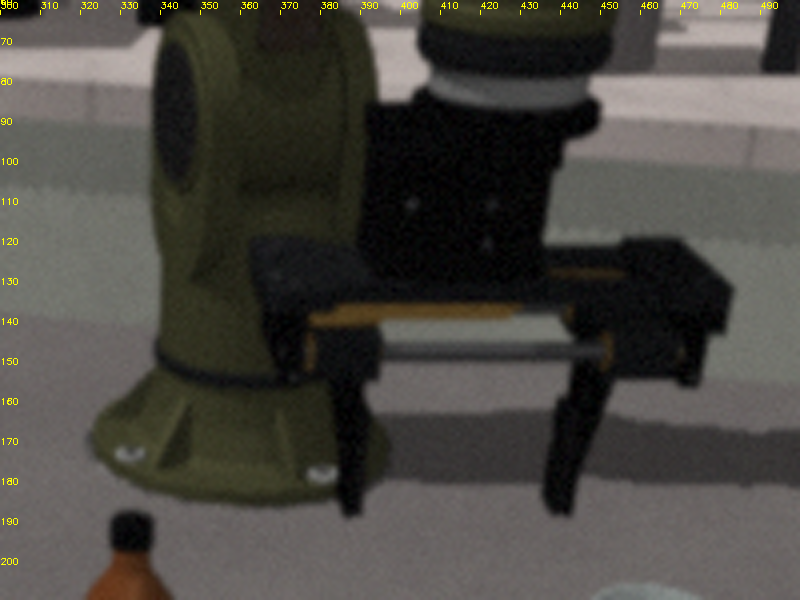

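View pics/d1.png

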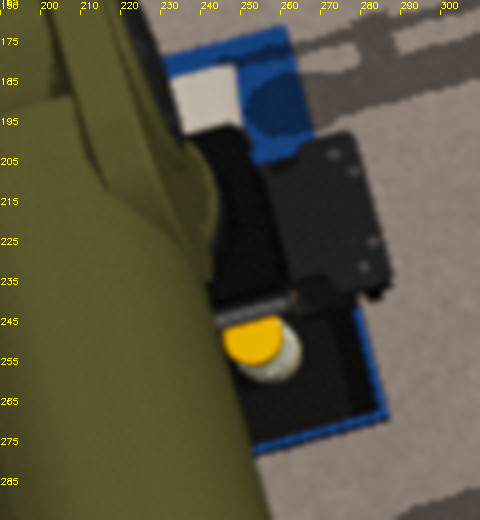

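Run:
```python
from h import *
P=np.array([.5196,.1635,.2016]);x=np.array([np.cos(1.838),np.sin(1.838),0]);y=np.array([x[1],-x[0],0])
for k in(-1,1):
  for w in (.0435,.0585):
    print(k,w,[proj("scene",P+k*w*x+j*.0095*y) for j in(-1,1)])
print(proj("scene",P), ray("scene",414,189,.2016))
```

```text
-1 0.0435 [array([387.9035, 183.0413]), array([389.717, 187.474])]
-1 0.0585 [array([379.6546, 183.0709]), array([381.3053, 187.5068])]
1 0.0435 [array([435.5605, 182.8706]), array([438.3111, 187.2849])]
1 0.0585 [array([443.7453, 182.8413]), array([446.6562, 187.2525])]
[412.9022 185.1459] [0.5357 0.1663 0.2016]
```

```bash
python3 -m crank '{"dp": [[-0.35,0.0,2],[0,0,2.5],[0,0,2.5],[0,0,2.5],[0,0,2.5],[0,0,2],[0,0,1.4],[0,0,0]], "delta_rot": [[0,0,0],[0,0,0],[0,0,0],[0,0,0],[0,0,0],[0,0,0],[0,0,0],[0,0,0]]}'
python3 -m crank '{"dp": [[0,0,0],[0,0,0],[0,0,0],[0,0,0],[0,0,0],[0,0,0],[0,0,0],[0,0,0]], "delta_rot": [[0,0,0],[0,0,0],[0,0,0],[0,0,0],[0,0,0],[0,0,0],[0,0,0],[0,0,0]]}' 3 20
python3 - <<'E'
from h import *
todo([.545,-.149,.24],1.838)
s=ctrl.get_image("scene")
crop(s,340,180,130,150,4,"pics/e2.png")
E
```

```text
time: 3.4
position: [0.5194, 0.1591, 0.0655]
tool_rot: [-1.904, -2.496, 0.005]
ft_force: [-0.4, 0.0, 0.3]
grip_width: 0.976
time: 4.2
position: [0.5212, 0.159, 0.0676]
tool_rot: [-1.907, -2.497, -0.0]
ft_force: [0.7, 0.1, 0.7]
grip_width: 0.398
t 4.2 pos [0.5212 0.159  0.0676] yaw 1.8371334976998486 F [0.6746 0.131  0.6703] grip 3.4588178587179694
rot first: [ 0.0001 -0.0002 -0.0009]  then dp cm [-30.3404  -5.8364 -17.2385]
dp cm now, no rot [-30.3417  -5.8077 -17.2458]
```

View pics/e2.png

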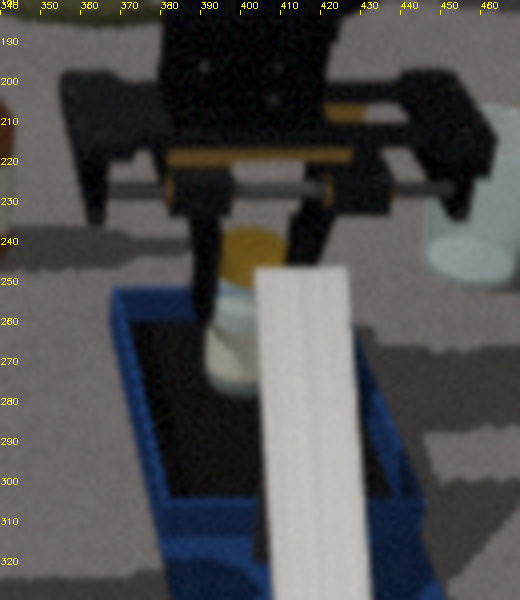

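```bash
python3 -m crank '{"dp": [[0,0,-1],[0,0,-2],[0,0,-2.5],[0,0,-2.5],[0,0,-2.5],[0,0,-2.5],[0,0,-1.5],[0,0,-0.5]], "delta_rot": [[0,0,0],[0,0,0],[0,0,0],[0,0,0],[0,0,0],[0,0,0],[0,0,0],[0,0,0]]}' - 30
python3 -m crank '{"dp": [[-1,-0.2,0],[-2,-0.4,0],[-2.5,-0.5,0],[-2.5,-0.5,0],[-2.5,-0.5,0],[-2.5,-0.5,0],[-2.5,-0.5,0],[-2.5,-0.5,0]], "delta_rot": [[0,0,0],[0,0,0],[0,0,0],[0,0,0],[0,0,0],[0,0,0],[0,0,0],[0,0,0]]}'
python3 -m crank '{"dp": [[-2.5,-0.5,0],[-2.5,-0.5,0],[-2.5,-0.5,0],[-2.5,-0.5,0],[-1.5,-0.3,0],[-0.7,0,0],[0,0,0],[0,0,0]], "delta_rot": [[0,0,0],[0,0,0],[0,0,0],[0,0,0],[0,0,0],[0,0,0],[0,0,0],[0,0,0]]}'
python3 - <<'E'
from h import *
todo([.545,-.149,.07],1.838)
t=ctrl.get_image("top")
s=ctrl.get_image("scene")
crop(s,190,100,150,180,3,"pics/f2.png")
crop(t,300,190,160,120,4,"pics/f1.png")
E
```

```text
time: 5.05
position: [0.522, 0.159, 0.2197]
tool_rot: [1.906, 2.495, 0.004]
ft_force: [-0.3, 0.4, -1.3]
grip_width: 0.393
time: 5.85
position: [0.5326, -0.0263, 0.2158]
tool_rot: [-1.907, -2.494, 0.004]
ft_force: [0.2, 0.5, -0.6]
grip_width: 0.395
time: 6.65
position: [0.5434, -0.147, 0.2168]
tool_rot: [-1.905, -2.496, 0.0]
ft_force: [0.6, 1.2, -1.2]
grip_width: 0.399
t 6.65 pos [ 0.5434 -0.147   0.2168] yaw 1.8378782878408508 F [ 0.6014  1.2479 -1.2034] grip 3.4709713038407957
rot first: [-0.001  -0.0011 -0.0001]  then dp cm [-0.2315  0.0974 14.6804]
dp cm now, no rot [-0.2479  0.1126 14.6801]
```

View pics/f2.png

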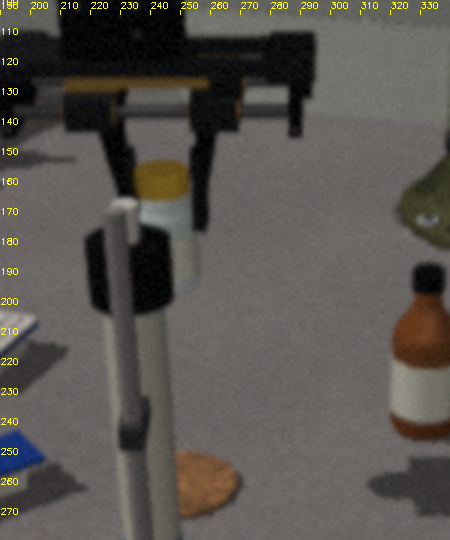

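View pics/f1.png

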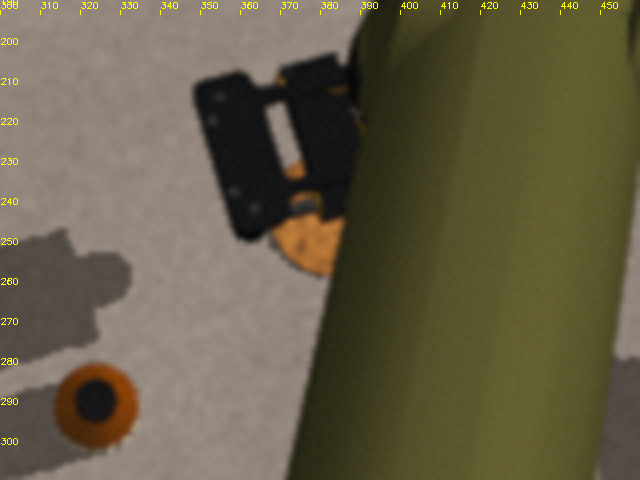

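```bash
python3 -m crank '{"dp": [[-0.1,0.1,1],[-0.1,0,2.5],[0,0,2.5],[0,0,2.5],[0,0,2.5],[0,0,1.7],[0,0,1],[0,0,0.5]], "delta_rot": [[0,0,0],[0,0,0],[0,0,0],[0,0,0],[0,0,0],[0,0,0],[0,0,0],[0,0,0]]}'
python3 -m crank '{"dp": [[0,0,0],[0,0,0.2],[0,0,0.2],[0,0,0.1],[0,0,0.1],[0,0,0],[0,0,0],[0,0,0]], "delta_rot": [[0,0,0],[0,0,0],[0,0,0],[0,0,0],[0,0,0],[0,0,0],[0,0,0],[0,0,0]]}'
python3 - <<'E'
from h import *
todo([.545,-.149,.0675],1.838)
E
```

```text
time: 7.55
position: [0.5447, -0.1491, 0.0743]
tool_rot: [-1.905, -2.496, 0.001]
ft_force: [0.4, 0.1, -1.0]
grip_width: 0.396
time: 8.35
position: [0.5453, -0.1497, 0.0697]
tool_rot: [1.907, 2.496, 0.0]
ft_force: [0.0, 0.0, -1.1]
grip_width: 0.4
t 8.35 pos [ 0.5453 -0.1497  0.0697] yaw 1.8369624871669525 F [ 0.0015  0.0058 -1.1313] grip 3.476648981601616
rot first: [ 0.0002  0.     -0.001 ]  then dp cm [ 0.0755 -0.0089  0.2156]
dp cm now, no rot [ 0.0755 -0.009   0.2156]
```

```bash
python3 -m crank '{"dp": [[0,0,0.1],[0,0,0.1],[0,0,0.1],[0,0,0],[0,0,0],[0,0,0],[0,0,0],[0,0,0]], "delta_rot": [[0,0,0],[0,0,0],[0,0,0],[0,0,0],[0,0,0],[0,0,0],[0,0,0],[0,0,0]]}'
```

```text
time: 9.15
position: [0.5453, -0.1496, 0.0666]
tool_rot: [1.907, 2.497, 0.0]
ft_force: [-0.8, 1.0, 1.7]
grip_width: 0.398
```

```bash
python3 -m crank '{"dp": [[0,0,0],[0,0,0],[0,0,0],[0,0,0],[0,0,0],[0,0,0],[0,0,0],[0,0,0]], "delta_rot": [[0,0,0],[0,0,0],[0,0,0],[0,0,0],[0,0,0],[0,0,0],[0,0,0],[0,0,0]]}' 7
python3 -m crank '{"dp": [[0,0,-1],[0,0,-2],[0,0,-2.5],[0,0,-2.5],[0,0,-2.5],[0,0,-2],[0,0,-1],[0,0,0]], "delta_rot": [[0,0,0],[0,0,0],[0,0,0],[0,0,0],[0,0,0],[0,0,0],[0,0,0],[0,0,0]]}'
python3 - <<'E'
from h import *
todo([.588,-.279,.2],.909)
s=ctrl.get_image("scene")
crop(s,110,190,180,120,4,"pics/g2.png")
E
```

```text
time: 9.95
position: [0.5452, -0.1496, 0.0665]
tool_rot: [1.907, 2.497, 0.0]
ft_force: [0.2, 0.3, 0.6]
grip_width: 0.807
time: 10.75
position: [0.5461, -0.1499, 0.2034]
tool_rot: [1.905, 2.494, 0.003]
ft_force: [-1.3, 0.1, -0.6]
grip_width: 0.805
t 10.75 pos [ 0.5461 -0.1499  0.2034] yaw 1.8369811475489033 F [-1.3017  0.1232 -0.6205] grip 7.002560314765528
rot first: [ 0.0035 -0.0005  0.928 ]  then dp cm [-7.6073 11.2341  0.3439]
dp cm now, no rot [-13.5517   0.6442   0.361 ]
```

View pics/g2.png

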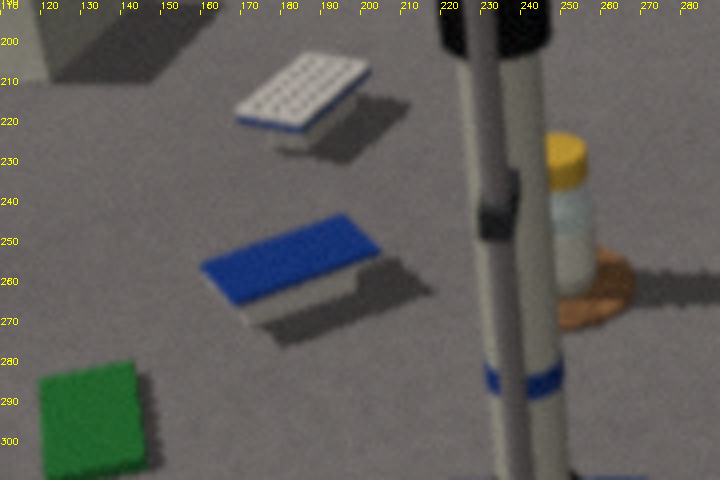

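```bash
python3 -m crank '{"dp": [[0,0,0],[0,0,0],[0,0,0],[0,0,0],[0,0,0],[0,0,0],[0,0,0],[0,0,0]], "delta_rot": [[0,0,0.116],[0,0,0.116],[0,0,0.116],[0,0,0.116],[0,0,0.116],[0,0,0.116],[0,0,0.116],[0,0,0.116]]}'
python3 -m crank '{"dp": [[-1,1.5,0],[-1.3,2,0],[-1.3,2,0],[-1.3,2,0],[-1.3,2,0],[-1,1.2,0],[-0.4,0.5,0],[0,0,0]], "delta_rot": [[0,0,0],[0,0,0],[0,0,0],[0,0,0],[0,0,0],[0,0,0],[0,0,0],[0,0,0]]}'
python3 - <<'E'
from h import *
todo([.588,-.279,.029],.909)
s=ctrl.get_image("scene")
crop(s,110,120,180,150,4,"pics/i2.png")
E
```

```text
time: 11.6
position: [0.5443, -0.1495, 0.1998]
tool_rot: [-2.825, -1.372, 0.004]
ft_force: [0.2, -0.5, 0.1]
grip_width: 0.804
time: 12.4
position: [0.5862, -0.279, 0.2007]
tool_rot: [-2.823, -1.377, 0.002]
ft_force: [-0.8, 0.3, -0.3]
grip_width: 0.804
t 12.4 pos [ 0.5862 -0.279   0.2007] yaw 0.9075865201298664 F [-0.7701  0.3009 -0.3074] grip 6.996587216804162
rot first: [-0.0014  0.0008 -0.0014]  then dp cm [ 0.1099  0.1381 17.1715]
dp cm now, no rot [ 0.123   0.1611 17.1712]
```

View pics/i2.png

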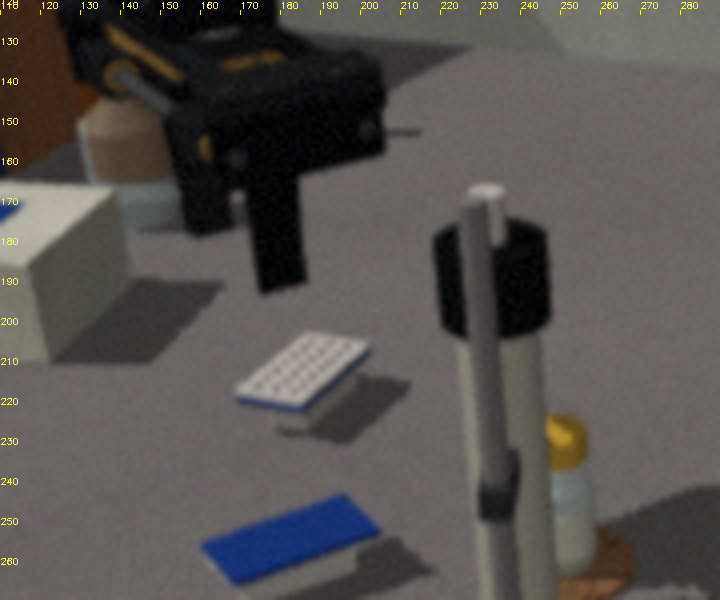

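```bash
python3 -m crank '{"dp": [[0.1,0.1,1],[0,0,2.5],[0,0,2.5],[0,0,2.5],[0,0,2.5],[0,0,2.5],[0,0,1.5],[0,0,1]], "delta_rot": [[0,0,0],[0,0,0],[0,0,0],[0,0,0],[0,0,0],[0,0,0],[0,0,0],[0,0,0]]}'
python3 -m crank '{"dp": [[0,0,0.5],[0,0,0.4],[0,0,0],[0,0,0],[0,0,0],[0,0,0],[0,0,0],[0,0,0]], "delta_rot": [[0,0,0],[0,0,0],[0,0,0],[0,0,0],[0,0,0],[0,0,0],[0,0,0],[0,0,0]]}'
python3 - <<'E'
from h import *
todo([.588,-.279,.029],.909)
s=ctrl.get_image("scene")
crop(s,130,190,120,110,5,"pics/j2.png")
E
```

```text
time: 13.25
position: [0.5878, -0.2769, 0.0399]
tool_rot: [-2.82, -1.38, 0.001]
ft_force: [-0.3, 0.3, -0.1]
grip_width: 0.803
time: 14.05
position: [0.5884, -0.2783, 0.0327]
tool_rot: [2.823, 1.379, 0.0]
ft_force: [-0.1, -1.0, 0.3]
grip_width: 0.808
t 14.05 pos [ 0.5884 -0.2783  0.0327] yaw 0.9090221148178562 F [-0.0681 -0.9519  0.3173] grip 7.028160611218793
rot first: [ 0.0003 -0.0002  0.    ]  then dp cm [-0.0784  0.0118  0.3722]
dp cm now, no rot [-0.0784  0.0117  0.3722]
```

View pics/j2.png

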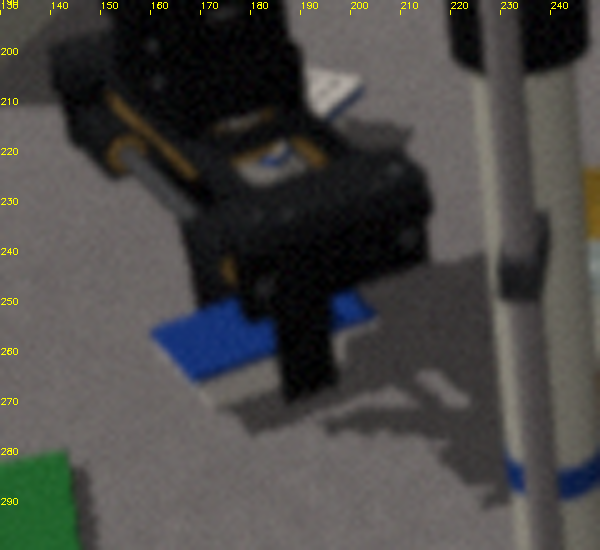

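Run:
```python
from h import *
P=np.array([.5884,-.2783,.0327]);a=.909;x=np.array([np.cos(a),np.sin(a),0]);y=np.array([x[1],-x[0],0])
# finger tip corners
for w in(.035,.05):
  print("tip",w,[proj("scene",P+w*x+j*.0095*y-[0,0,.019]) for j in(-1,1)])
for c in((-1,-1),(-1,1),(1,1),(1,-1)):
  print("plate",c,proj("scene",np.array([.5878,-.2793,.028])+c[0]*.022*x+c[1]*.04*y))
```

```text
tip 0.035 [array([194.9064, 265.0806]), array([186.1705, 268.3679])]
tip 0.05 [array([198.2955, 268.4367]), array([189.5019, 271.7976])]
plate (-1, -1) [194.8699 242.332 ]
plate (-1, 1) [158.6754 254.9086]
plate (1, 1) [167.6071 264.5822]
plate (1, -1) [204.5124 251.1813]
```

```bash
python3 -m crank '{"dp": [[0,0,0.2],[0,0,0.2],[0,0,0],[0,0,0],[0,0,0],[0,0,0],[0,0,0],[0,0,0]], "delta_rot": [[0,0,0],[0,0,0],[0,0,0],[0,0,0],[0,0,0],[0,0,0],[0,0,0],[0,0,0]]}'
python3 -m crank '{"dp": [[0,0,0],[0,0,0],[0,0,0],[0,0,0],[0,0,0],[0,0,0],[0,0,0],[0,0,0]], "delta_rot": [[0,0,0],[0,0,0],[0,0,0],[0,0,0],[0,0,0],[0,0,0],[0,0,0],[0,0,0]]}' 4 25
python3 -m crank '{"dp": [[0,0,-1],[0,0,-2],[0,0,-3],[0,0,-3],[0,0,-3],[0,0,-3],[0,0,-3],[0,0,-2]], "delta_rot": [[0,0,0],[0,0,0],[0,0,0],[0,0,0],[0,0,0],[0,0,0],[0,0,0],[0,0,0]]}'
python3 - <<'E'
from h import *
todo([.578,.1735,.23],1.838)
s=ctrl.get_image("scene")
crop(s,110,100,150,120,5,"pics/k2.png")
E
```

```text
time: 14.9
position: [0.5883, -0.2783, 0.0286]
tool_rot: [2.823, 1.379, 0.0]
ft_force: [0.2, -0.2, -0.3]
grip_width: 0.806
time: 15.7
position: [0.5883, -0.2782, 0.0285]
tool_rot: [-2.823, -1.379, -0.0]
ft_force: [-0.2, -0.1, -1.1]
grip_width: 0.501
time: 16.5
position: [0.5887, -0.2789, 0.232]
tool_rot: [2.821, 1.378, 0.004]
ft_force: [0.3, 0.5, -1.2]
grip_width: 0.5
t 16.5 pos [ 0.5887 -0.2789  0.232 ] yaw 0.9086674079130058 F [ 0.2848  0.4903 -1.1694] grip 4.351592291761901
rot first: [ 0.0035  0.0004 -0.9293]  then dp cm [43.9136 10.9122  0.1965]
dp cm now, no rot [ 35.0194 -28.6556   0.1443]
```

View pics/k2.png

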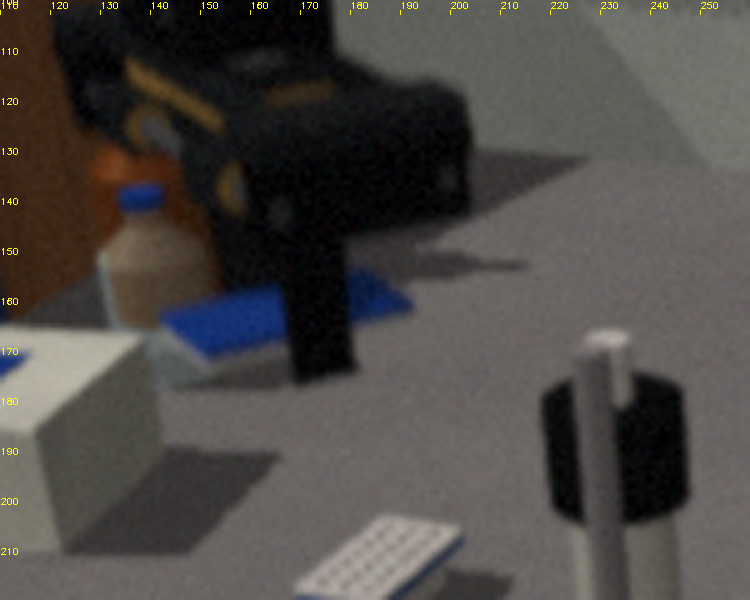

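```bash
python3 -m crank '{"dp": [[0,0,0],[0,0,0],[0,0,0],[0,0,0],[0,0,0],[0,0,0],[0,0,0],[0,0,0]], "delta_rot": [[0,0,-0.116],[0,0,-0.116],[0,0,-0.116],[0,0,-0.116],[0,0,-0.116],[0,0,-0.116],[0,0,-0.116],[0,0,-0.116]]}'
python3 -m crank '{"dp": [[1.6,0.4,0],[3.2,0.8,0],[4,1,0],[4,1,0],[4,1,0],[4,1,0],[4,1,0],[4,1,0]], "delta_rot": [[0,0,0],[0,0,0],[0,0,0],[0,0,0],[0,0,0],[0,0,0],[0,0,0],[0,0,0]]}'
python3 -m crank '{"dp": [[4,1,0],[4,1,0],[3.2,0.8,0],[1.6,0.4,0],[0.8,0.2,0],[0,0,0],[0,0,0],[0,0,0]], "delta_rot": [[0,0,0],[0,0,0],[0,0,0],[0,0,0],[0,0,0],[0,0,0],[0,0,0],[0,0,0]]}'
python3 - <<'E'
from h import *
todo([.578,.1735,.23],1.84)
s=ctrl.get_image("scene");t=ctrl.get_image("top")
crop(s,340,100,130,150,4,"pics/l2.png");crop(t,190,165,120,130,4,"pics/l1.png")
E
```

```text
time: 17.35
position: [0.5879, -0.2783, 0.2283]
tool_rot: [-1.901, -2.501, 0.0]
ft_force: [-0.5, 0.2, -1.2]
grip_width: 0.502
time: 18.15
position: [0.581, 0.0215, 0.2287]
tool_rot: [-1.91, -2.494, -0.001]
ft_force: [-0.0, 0.1, -0.2]
grip_width: 0.502
time: 18.95
position: [0.5794, 0.1562, 0.2287]
tool_rot: [1.911, 2.492, -0.001]
ft_force: [-0.2, -0.5, -0.5]
grip_width: 0.505
t 18.95 pos [0.5794 0.1562 0.2287] yaw 1.833218600217698 F [-0.2136 -0.4956 -0.5108] grip 4.394376615154991
rot first: [ 0.      0.0009 -0.0068]  then dp cm [ 1.7078  0.3227 -0.1344]
dp cm now, no rot [ 1.7099  0.3111 -0.1359]
```

View pics/l2.png

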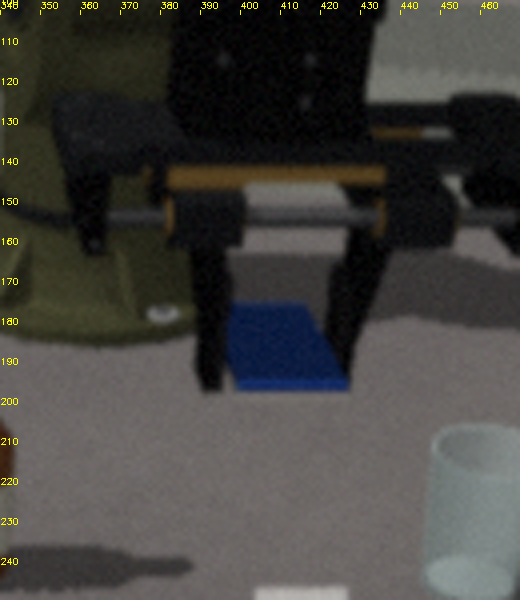

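View pics/l1.png

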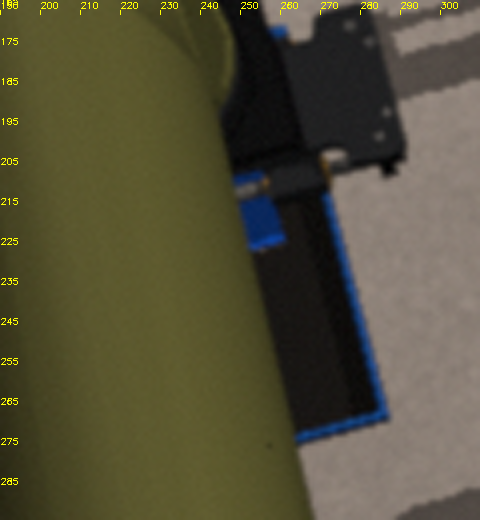

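Run:
```python
from h import *
a=ray("scene",399.25,194.3,.2282);b=ray("scene",427.5,194.3,.2282);print(a,b,np.linalg.norm(a-b))
a2=ray("scene",397,175.8,.2282);b2=ray("scene",416.5,175.8,.2282)
print("centre",(a+b+a2+b2)/4, "yaw long", np.arctan2(*((a2+b2-a-b)[[1,0]])))
u=np.array([np.cos(-2.873),np.sin(-2.873),0]);print("from near end",(a+b)/2+.04*u)
t1=ray("top",190+285/4,165+238/4,.2282);t2=ray("top",190+262/4,165+247/4,.2282)
v=np.array([u[1],-u[0],0]);print("top",t1,t2, v,"top centre from right corner", t1-.04*u+.022*np.array([-v[0],-v[1],0]),t1-.04*u+.022*v)
```

```text
[0.6209 0.1444 0.2282] [0.6094 0.1881 0.2282] 0.045204098079941024
centre [0.5791 0.1587 0.2282] yaw long -2.935439388870336
from near end [0.5766 0.1556 0.2282]
top [0.5471 0.1222 0.2282] [0.5426 0.1337 0.2282] [-0.2654  0.9641  0.    ] top centre from right corner [0.5915 0.1116 0.2282] [0.5799 0.154  0.2282]
```

```bash
python3 -m crank '{"dp": [[0.6,0.2,0],[0.6,0.2,0.7],[0.6,0.2,1.5],[0,0,1.5],[0,0,1.5],[0,0,1.5],[0,0,0.7],[0,0,0]], "delta_rot": [[0,0,0],[0,0,0],[0,0,0],[0,0,0],[0,0,0],[0,0,0],[0,0,0],[0,0,0]]}'
python3 - <<'E'
from h import *
todo([.58,.1752,.1405],1.838)
s=ctrl.get_image("scene");t=ctrl.get_image("top")
crop(s,370,180,90,100,6,"pics/m2.png");crop(t,190,165,120,130,4,"pics/m1.png")
E
```

```text
time: 19.85
position: [0.5792, 0.177, 0.1527]
tool_rot: [-1.907, -2.495, 0.004]
ft_force: [-0.2, 0.1, -1.1]
grip_width: 0.502
t 19.85 pos [0.5792 0.177  0.1527] yaw 1.8366297172375665 F [-0.1801  0.0977 -1.0804] grip 4.370981100957468
rot first: [-0.0029  0.0004 -0.0014]  then dp cm [-0.1992  0.0319  1.2248]
dp cm now, no rot [-0.1987  0.0358  1.2248]
```

View pics/m2.png

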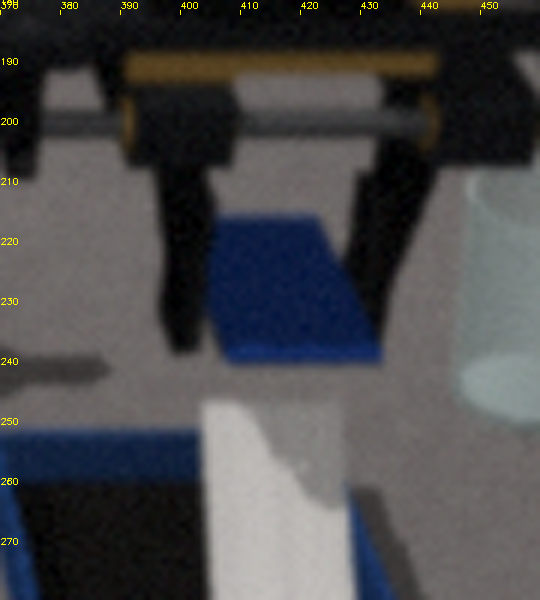

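View pics/m1.png

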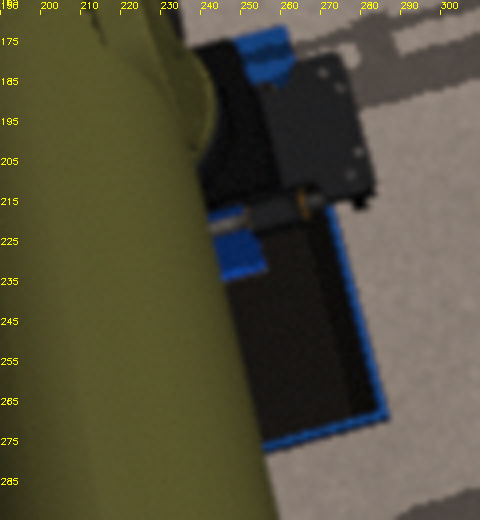

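Run:
```python
from h import *
u=np.array([np.cos(-2.873),np.sin(-2.873)]);w=np.array([-u[1],u[0]])
def mid(n,p,q,z):return ((ray(n,*p,z)+ray(n,*q,z))/2)[:2]
E=mid("scene",(403.8,247),(427.5,247),.12)
for a in(mid("scene",(408,240.3),(433.7,240.3),.1442),mid("scene",(407,237),(433.3,237.2),.1522)):
    c=a+.04*u; print(E,c,"x past",(c-E)@u,"y",(c-E)@w)
# top: near tray corner (front right) of plate top z .1522
t=ray("top",190+267/4,165+270/4,.1522)[:2]
print("top corner",t)
c=t-.04*u-.022*w
Et=np.array([.5918,.1767]);print(c,(c-Et)@u,(c-Et)@w)
tc=np.array([.5792,.177]);print("tcp vs mean",(tc-[.594,.179])@u,(tc-[.594,.179])@w)
```

```text
[0.5961 0.1819] [0.5738 0.1777] x past 0.02260550313805998 y -0.0019316351738797907
[0.5961 0.1819] [0.5773 0.1757] x past 0.019755033953004854 y 0.0009475946756364697
top corner [0.5455 0.1422]
[0.5782 0.1741] 0.013763734617130726 -0.0010596941441877597
tcp vs mean 0.014800100441961348 -0.0019992565887982745
```

```bash
python3 -m crank '{"dp": [[-0.1,0.1,0.4],[0,0,0.4],[0,0,0.3],[0,0,0.1],[0,0,0],[0,0,0],[0,0,0],[0,0,0]], "delta_rot": [[0,0,0],[0,0,0],[0,0,0],[0,0,0],[0,0,0],[0,0,0],[0,0,0],[0,0,0]]}'
python3 - <<'E'
from h import *
todo([.58,.1752,.1405],1.838)
u=np.array([np.cos(-2.873),np.sin(-2.873)]);w=np.array([-u[1],u[0]])
d=ctrl.get_state()["position"][:2]
for E in([.5918,.1767],[.594,.179],[.5961,.1819]):print((d-E)@u,(d-E)@w)
s=ctrl.get_image("scene");crop(s,370,180,90,100,6,"pics/n2.png")
E
```

```text
time: 20.75
position: [0.5814, 0.177, 0.1427]
tool_rot: [1.907, 2.496, 0.001]
ft_force: [0.3, -0.4, -1.1]
grip_width: 0.5
t 20.75 pos [0.5814 0.177  0.1427] yaw 1.8370153855685065 F [ 0.2533 -0.3681 -1.093 ] grip 4.353487756995537
rot first: [ 0.0004 -0.     -0.001 ]  then dp cm [-0.1324 -0.1792  0.2233]
dp cm now, no rot [-0.1326 -0.1792  0.2232]
0.009980667254977416 -0.0030065538043325983
0.012712149041720886 -0.0013728441457063775
0.015506441184017363 0.0008658901894705791
```

View pics/n2.png

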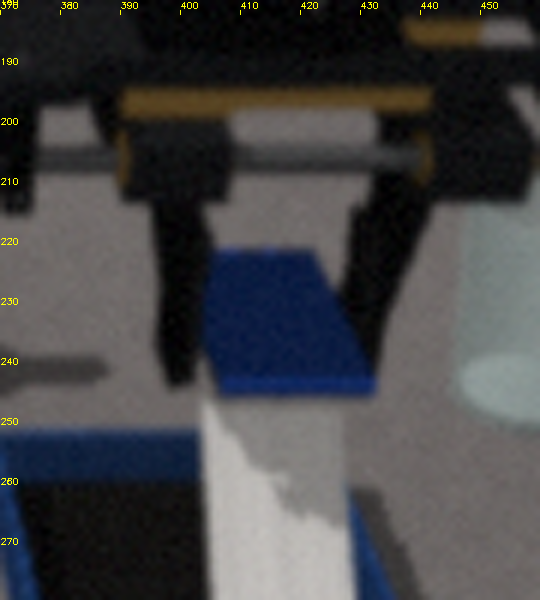

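```bash
python3 -m crank '{"dp": [[-0.1,-0.2,0.1],[0,0,0],[0,0,0],[0,0,0],[0,0,0],[0,0,0],[0,0,0],[0,0,0]], "delta_rot": [[0,0,0],[0,0,0],[0,0,0],[0,0,0],[0,0,0],[0,0,0],[0,0,0],[0,0,0]]}'
python3 -m crank '{"dp": [[0,0,0],[0,0,0],[0,0,0],[0,0,0],[0,0,0],[0,0,0],[0,0,0],[0,0,0]], "delta_rot": [[0,0,0],[0,0,0],[0,0,0],[0,0,0],[0,0,0],[0,0,0],[0,0,0],[0,0,0]]}' 8.7
python3 - <<'E'
from h import *
todo([.58,.1752,.1405],1.838)
s=ctrl.get_image("scene");crop(s,340,180,130,150,4,"pics/o2.png")
E
```

```text
time: 21.6
position: [0.5797, 0.1754, 0.1416]
tool_rot: [1.907, 2.497, 0.0]
ft_force: [0.2, -0.5, 0.1]
grip_width: 0.499
time: 22.4
position: [0.5796, 0.1754, 0.1416]
tool_rot: [1.907, 2.497, 0.0]
ft_force: [-0.0, 1.5, -0.2]
grip_width: 0.99
t 22.4 pos [0.5796 0.1754 0.1416] yaw 1.8369925977812827 F [-0.0366  1.5082 -0.1769] grip 8.614438679046092
rot first: [ 0.0001 -0.0001 -0.001 ]  then dp cm [-0.0332  0.0297  0.1088]
dp cm now, no rot [-0.0331  0.0297  0.1088]
```

View pics/o2.png

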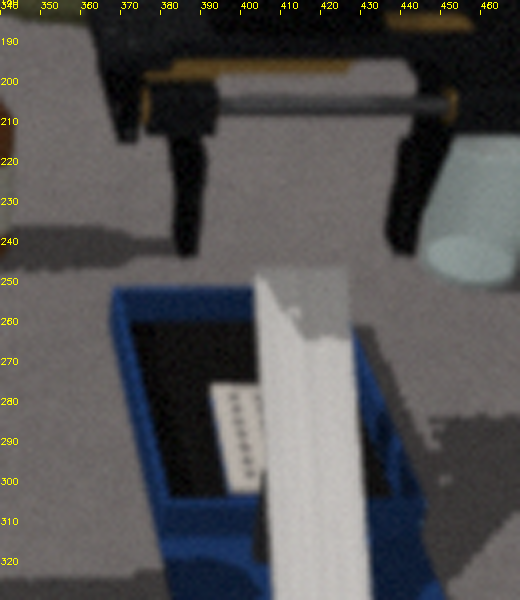

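The plate tipped off and now lies white side up in the tray, with its pores visible around (400,290). I'll raise the arm, move it aside and check everything.

```bash
python3 -m crank '{"dp": [[0,0,-1],[0,0,-2],[0,0,-2],[0,0,-2],[0,0,-2],[0,0,-2],[0,0,-1],[0,0,0]], "delta_rot": [[0,0,0],[0,0,0],[0,0,0],[0,0,0],[0,0,0],[0,0,0],[0,0,0],[0,0,0]]}'
python3 -m crank '{"dp": [[2,-0.5,0],[3,-1,0],[3,-1,0],[3,-1,0],[3,-1,0],[3,-1,0],[2,-0.5,0],[0,0,0]], "delta_rot": [[0,0,0],[0,0,0],[0,0,0],[0,0,0],[0,0,0],[0,0,0],[0,0,0],[0,0,0]]}'
python3 - <<'E'
from h import *
todo([.58,.1752,.1405],1.838)
s=ctrl.get_image("scene");t=ctrl.get_image("top")
cv2.imwrite("pics/p2.png",s);cv2.imwrite("pics/p1.png",t)
crop(t,205,165,95,125,4,"pics/p1c.png")
E
```

```text
time: 23.25
position: [0.5805, 0.1757, 0.2638]
tool_rot: [1.906, 2.495, 0.005]
ft_force: [0.2, 0.6, -0.6]
grip_width: 1.002
time: 24.05
position: [0.4686, 0.3464, 0.2603]
tool_rot: [-1.897, -2.501, 0.002]
ft_force: [-1.2, 0.2, -0.5]
grip_width: 0.998
t 24.05 pos [0.4686 0.3464 0.2603] yaw 1.843600625125437 F [-1.16    0.2188 -0.4814] grip 8.68108139019105
rot first: [-0.0025 -0.0011  0.0056]  then dp cm [-19.4531   6.2237  11.9753]
dp cm now, no rot [-19.5014   6.1449  11.9373]
```

View pics/p2.png

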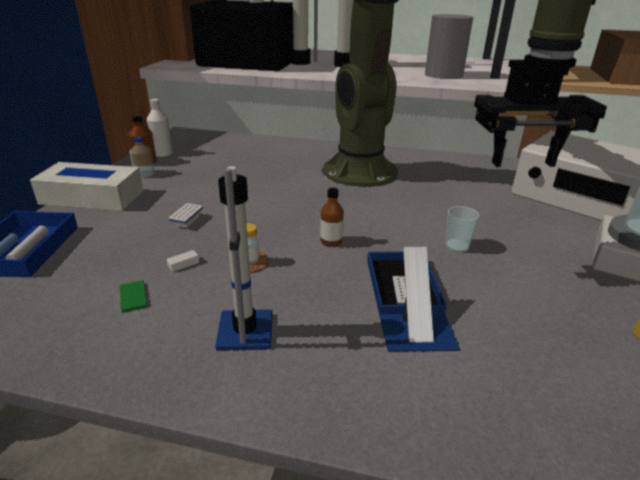

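View pics/p1.png

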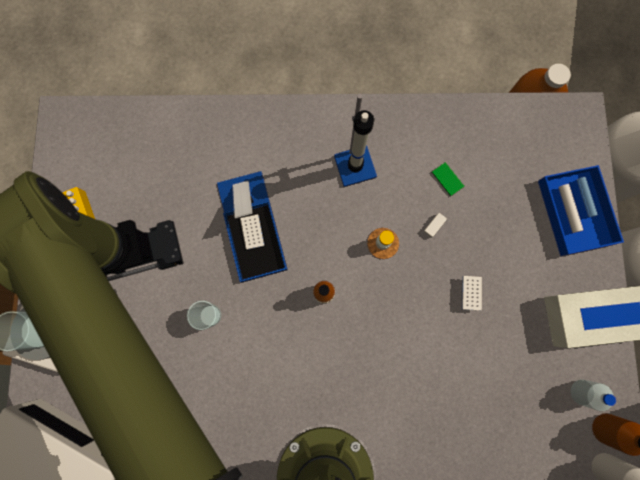

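View pics/p1c.png

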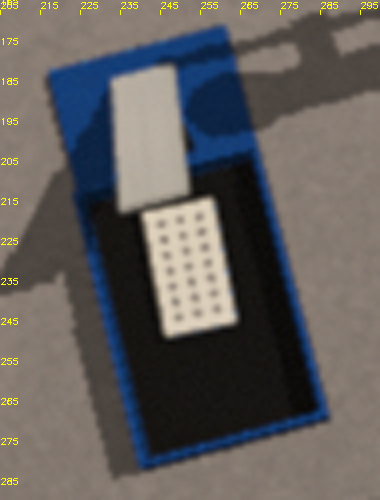

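Run:
```python
from h import *
c=[ray("top",205+x/4,165+y/4,.014)[:2] for x,y in((141,211),(213,196),(238,322),(164,336))]
print(sum(c)/4,[np.linalg.norm(c[i]-c[(i+1)%4]) for i in range(4)])
t=ctrl.get_image("top");s=ctrl.get_image("scene")
crop(t,355,215,60,60,8,"pics/q1.png");crop(s,360,235,100,100,6,"pics/q2.png")
a=cv2.imread("pics/top0.png")
for n,(x,y,w,h) in dict(ready=(455,268,35,48),bottle=(308,274,32,34),beaker=(182,295,42,42)).items():
    print(n,np.abs(a[y:y+h,x:x+w].astype(int)-t[y:y+h,x:x+w]).mean())
    q,r=cv2.phaseCorrelate(np.float32(cv2.cvtColor(a[y:y+h,x:x+w],6)),np.float32(cv2.cvtColor(t[y:y+h,x:x+w],6)));print(q)
```

```text
[0.575 0.174] [np.float64(0.04564345341070106), np.float64(0.08159519160681826), np.float64(0.046198299064642255), np.float64(0.08059431546941578)]
ready 5.874603174603174
(-0.06741937893490402, -0.03956054136097009)
bottle 4.275122549019608
(-0.11484911022261457, 0.007715961881384459)
beaker 5.490362811791384
(0.4443740863142871, 0.48946227113390606)
```

View pics/q1.png

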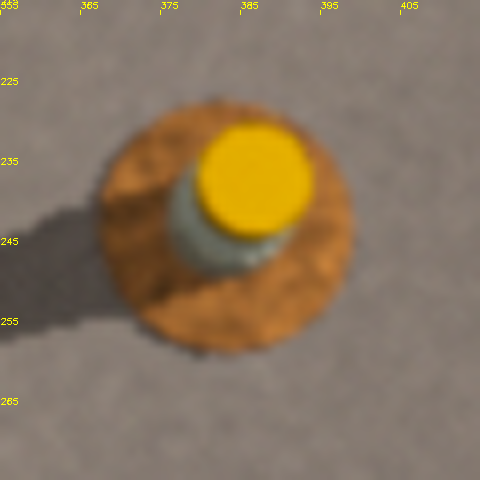

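View pics/q2.png

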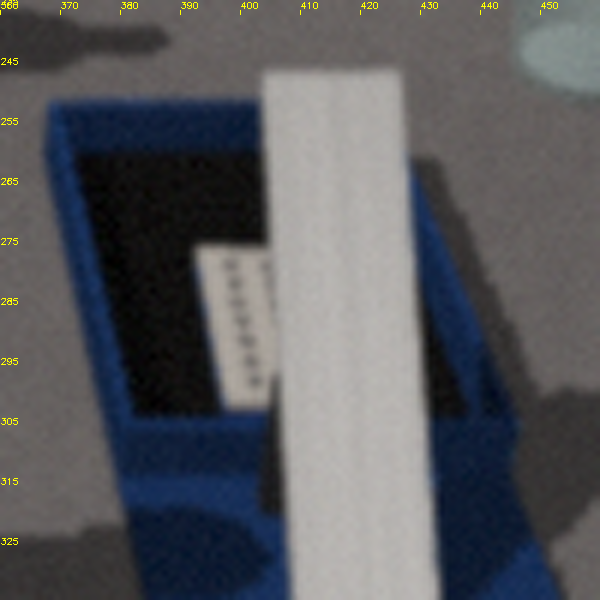

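```bash
python3 -c "
from bench import ctrl
s=ctrl.get_state();print(s['time'],abs(s['qd']).max());print(ctrl.close_job())"
```

```text
24.25 0.007723161720474469
the job is handed in; nothing more can be done
None
```

I lifted the jar out of the tray and stood it on the coaster. I then let the blue-up plate go level, about 13 mm above the ramp's edge and about 15 mm past it. It tipped off by itself and landed white side up in the tray. I handed the job in at about 24 s of the 72 s allowed; the hand-in gives no verdict.

**Last checks (pictures and state):**
- **Plate:** its white pored side is up inside the tray. With its corners taken at the height of a plate lying flat, it measures 81 x 46 mm, against a true 80 x 44 mm, so it looks flat. I did not measure its tilt directly.
- **Jar:** it stands upright, near the middle of the coaster.
- **Other plate, bottle and beaker:** the top pictures before and after show shifts of well under 1 px for the plate and bottle, and about 0.7 px (under 2 mm) for the beaker.
- **Arm:** it is raised clear to the side with the gripper open, and still.

**Disagreement:** the two cameras placed the stand about 7 mm apart, beyond the stated 2 mm calibration. I aimed at the mean, so the drop was 12 to 18 mm past the edge going by the gripper position. The scene picture alone had put the plate up to about 4 mm further out.

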